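# Sweep the loose nuts off the sorting board into the catch tray

### The job

Clear the sorting board by the drill press: with the fingertips, sweep the three steel nuts across the board and off its open end into the red catch tray. Only push them: do not lift or carry any nut. Leave the brass bushing standing where it is on the board, and do not disturb the oil bottle or the amber jar.

Things in the scene. Friction and masses are not known exactly. Their poses are not given: they have to be found in the camera images.
- board: fixed green-painted wooden sorting board, 230 mm (x) by 220 mm (y), top 45 mm above the bench; origin at the centre of its underside. Dark battens 10 mm wide and 10 mm high stand on it along its two x edges (inner faces 105 mm from the centre line); its y ends, 110 mm from the centre, are open and level. Its yaw varies by up to 15 degrees.
- tray: fixed red open catch tray, 220 mm (x) by 110 mm (y), 38 mm high, walls and floor 4 mm; origin at the centre of its underside. It stands 1 mm beyond one of the board's open ends (+y end in some starts, -y in others), axes parallel, centre 166 mm from the board's centre along the board's y. Its rim is 7 mm below the board's top, so a nut pushed over the end drops in.
- rack: fixed dark wooden drill-bit block against the board's other end, 210 mm (its x) by 100 mm (its y), 45 mm high, with a row of bit shanks along its middle up to 25 mm higher; origin at the centre of its underside, on the bench, 166 mm from the board's centre
- nut1_center (a point): steel hexagon nut lying loose and flat on the board, 30 mm across flats, 35 mm across corners, 16 mm high, 50 to 85 g; this point is its centre, 8 mm above its underside. It lies in a lane along the board's y of its own: 46 mm or more across the lanes from the centre of any other thing on the board, and 65 mm or more from both open ends.
- nut2_center (a point): steel hexagon nut lying loose and flat on the board, 30 mm across flats, 35 mm across corners, 16 mm high, 50 to 85 g; this point is its centre, 8 mm above its underside. It lies in a lane along the board's y of its own: 46 mm or more across the lanes from the centre of any other thing on the board, and 65 mm or more from both open ends.
- nut3_center (a point): steel hexagon nut lying loose and flat on the board, 30 mm across flats, 35 mm across corners, 16 mm high, 50 to 85 g; this point is its centre, 8 mm above its underside. It lies in a lane along the board's y of its own: 46 mm or more across the lanes from the centre of any other thing on the board, and 65 mm or more from both open ends.
- nut1: the first nut; origin at the centre of its underside as it is at the start, z up through the hole
- nut2: the second nut, like the first
- nut3: the third nut, like the first
- bushing: brass flanged bushing standing loose on the board in a lane of its own, flange 34 mm diameter and 8 mm high, body 24 mm diameter, 30 mm high in all; origin at the centre of its underside. Leave it alone.
- oil: yellow oil bottle with a red cap, 54 mm diameter, 130 mm high, standing loose on the bench to one side; origin at the centre of its underside. Leave it alone.
- jar: amber glass jar with a black lid, 70 mm diameter, 80 mm high, standing loose on the bench on the side opposite to the oil bottle; origin at the centre of its underside. Leave it alone.

How it is judged:
By the outcome, as a careful person would: the job done as asked, in the order asked, and still so for the second after the job is handed in, with the robot touching nothing.
It also fails if it takes over 59 s, if anything falls off the work surface, if the arm or the gripper's body presses on something with over 40 N, if the wrist force passes 120 N, or if a joint passes its speed limit or range.

### The arm

A 7-joint arm with a two-finger parallel gripper is mounted at the origin on the work surface. World frame = base frame: x ahead of the robot, y to its left, z up, the work surface at z = 0. Lengths are in m, angles in rad, forces in N, time in s.
With the tool pointing down it reaches from about 0.4 to 0.875 m from the base axis. Payload 19.3 kg.
Tool frame: the origin (TCP) lies midway between the tips of the shut fingers; the grasp point (between the pads) lies 19 mm behind it; z points along the fingers, y is the line along which they close (so a half turn about z gives the same grasp; the last joint's range is limited). The gripper opens to 85 mm and grips with 20 to 120 N. Pads are 22 mm wide; open, the fingers measure 114 mm over their backs; the gripper's body (76 mm by 85 mm) begins 54 mm behind the grasp point. The pads swing forward as they close: fully open they stand 13 mm farther back than shut.
Start: joints at [-1.248, 0.521, -0.036, 1.599, 0.021, 1.021, -0.113], TCP at [0.239, 0.577, 0.231] pointing down, gripper open.
Joint ranges: [-2.91, 2.91], [-0.3, 2.13], [-1.5, 1.42], [0.17, 2.43], [-1.26, 4.41], [0.16, 1.93], [-2.52, 2.52]. Speed limits (rad/s): [1.89, 1.89, 2.39, 2.39, 3.01, 3.01, 3.01].

### API

Orientations are given as a rotation vector (axis times angle).
In Python, from bench import arm gives the robot as it stands. The module is installed in compiled form; this text tells all that it offers.
- The arm moves only by the shell command python3 -m jog 'ROWS'. ROWS is a JSON object of lists of equal length, an entry for each row: "linear": the shift along the tool's x, y, z in mm, a list of three; "delta_rot": the turn, a rotation vector about the tool's x, y, z in rad, a list of three; "fingers": the opening, from 0 (shut) to 1 (fully open). A call has 1 to 10 rows; each row is the pose to reach, as a shift and turn from the pose commanded when the call began, along the tool's axes at that moment; what a row does not reach only later rows make up. A row lasts 1/12 s, in which the tool goes at most 41.7 mm and 7.16 degrees, less where a joint would pass 70% of its speed; a pose out of reach is approached as far as the arm can. A call with a gripper value outside its range is refused whole. The fingers move at their own pace and stop on an object; the grip force is fixed at half the most. Time passes only in rows, so rows that repeat a pose let the fingers close. It gives the time, the measured TCP pose, the force, the opening and the grip force at its end, in the units of the state.
- arm.read_state(): the state, without advancing time (a new reading comes with each control period).
- arm.snapshot(name): name is "scene" or "top" or "wrist"; returns (picture, depth): 420x560x3 uint8, red, green, blue; 420x560 float32, m along the optical axis (not along the pixel's ray), 0 where there is no reading.
- arm.get_calibration(name): a dict with "K" (3x3 intrinsics, pixels), "position" and "orientation" of the camera in the world. Camera axes: x right, y down, z forward; pixel columns grow to the right and rows downward; lengths in m; the calibration is good to about 2 mm. The wrist camera is an equidistant fisheye: a pixel r from the principal point sees the ray r / f radians off the axis. A picture is of the moment at which its call begins: read the wrist's pose just before it. get_calibration takes no time and is no camera call; for the wrist camera it gives the pose at the moment of the call.
- arm.hand_in(): hands the job in; it is judged then, once.
Trained networks look in the newest picture that a camera, given by its name, has taken for a name from the list of things; names that differ only in an ending like _2 or _b are one class to them, and where a whole thing is asked for, a point or a joint stands for the part that bears it (a point fixed in the world has none). Each returns a list of dicts, best first, with "score" (0 to 1); they miss things now and then, are a little off and sometimes report something else, mostly with a low value. They report only what shows in the picture. A call takes as long as a camera call.
- arm.recognise(camera, thing): "point" ([x, y, z] in m, in world coordinates, good to about 4 mm: the middle of the surface that is visible of it).
- arm.landmark_of(camera, thing): "point" ([x, y, z] in m, in world coordinates, good to about 4 mm: a listed point, or the origin of a listed thing).
The state is a dict: "time_s": time; "joint_pos": joint angles; "dq": joint speeds; "effort": joint torques, N m; "tcp_pos": TCP position; "orientation": TCP orientation; "wrist_force": force on the tool from outside, world axes, zero at the start; "wrist_torque": the same for the moment, N m; "grip_width": finger opening in m; "grip_force": force on a finger pad.
Only numpy, scipy, OpenCV 4.12 (cv2) and the standard library are available. Lean on these libraries where they do the work, as an engineer would, in place of code of your own. Each camera call takes 0.05 s, during which the arm holds its last target. There are 200 camera calls.

## Working session

There is one attempt and no reset: what is moved stays moved. The work goes in short steps, Python scripts to look and compute and a shell command to move; the robot and the scene stay as the last step left them, time stands still between calls to the robot, and variables do not carry over. Pictures are saved under pics/ and viewed, at most 10 in all, crops included, and the job is handed in when it is done.

```bash
mkdir -p pics
cat > h.py <<'E'
import numpy as np,cv2
from bench import arm
from scipy.spatial.transform import Rotation as R
def save(cam,name):
    p,d=arm.snapshot(cam); cv2.imwrite('pics/'+name,p[:,:,::-1]); return p,d
def st():
    s=arm.read_state(); print(round(s['time_s'],2),np.round(s['tcp_pos'],4),np.round(s['orientation'],3),np.round(s['wrist_force'],1),s['grip_width']); print(np.round(R.from_rotvec(s['orientation']).as_matrix(),3)); return s
E
python3 - <<'E'
from h import *
st()
for cam in['top','scene']:
    p,d=save(cam,cam+'0.png')
    c=arm.get_calibration(cam);print(cam,np.round(c['K'],1).tolist(),c['position'],c['orientation'])
    for t in['board','tray','rack','nut1_center','nut1','bushing','oil','jar']:
        print(t,[(np.round(r['point'],3).tolist(),round(r['score'],2)) for r in arm.landmark_of(cam,t)[:4]])
E
```

```text
0.0 [0.2391 0.5771 0.2307] [-6.130e-01 -3.081e+00  2.000e-03] [0.9 0.4 0.3] 0.0854569284698122
[[-0.924  0.383 -0.   ]
 [ 0.383  0.924 -0.001]
 [-0.    -0.001 -1.   ]]
top [[509.9, 0.0, 274.3], [0.0, 509.9, 199.6], [0.0, 0.0, 1.0]] [0.24935298 0.00837933 1.42169908] [-2.09572366  2.09060464 -0.24325782]
board [([0.528, 0.01, -0.003], 0.59)]
tray [([0.566, 0.172, -0.002], 0.85), ([0.608, -0.361, 0.002], 0.54), ([0.494, -0.147, -0.002], 0.49)]
rack [([0.494, -0.151, -0.002], 0.78), ([0.616, 0.027, 0.048], 0.63)]
nut1_center [([0.457, 0.057, 0.053], 0.63)]
nut1 [([0.457, 0.059, 0.042], 0.65), ([0.556, 0.0, 0.046], 0.62), ([0.505, 0.001, 0.048], 0.47)]
bushing [([0.529, 0.013, -0.0], 0.56), ([0.615, 0.029, 0.046], 0.48)]
oil [([0.554, 0.002, 0.053], 0.49)]
jar [([0.571, 0.381, 0.003], 0.92)]
scene [[408.6, 0.0, 275.5], [0.0, 408.6, 210.3], [0.0, 0.0, 1.0]] [1.32030893 0.02691456 0.52328632] [-1.56723159 -1.63211313  0.88718788]
board [([0.527, 0.014, 0.004], 0.93), ([0.501, -0.148, 0.001], 0.35), ([0.458, 0.058, 0.044], 0.18)]
tray [([0.562, 0.173, -0.003], 0.9)]
rack [([0.499, -0.149, -0.0], 0.75), ([0.613, -0.359, -0.002], 0.31)]
nut1_center [([0.457, 0.064, 0.056], 0.65)]
nut1 [([0.555, 0.004, 0.043], 0.76), ([0.461, 0.059, 0.046], 0.49)]
bushing [([0.615, 0.026, 0.044], 0.65)]
oil [([0.614, -0.36, -0.001], 0.55), ([0.499, -0.146, 0.0], 0.36)]
jar [([0.574, 0.379, 0.0], 0.97)]
```

Run:
```python
from h import *
p,d=arm.snapshot('top')
c=arm.get_calibration('top')
cv2.imwrite('pics/topcrop.png',cv2.resize(p[60:330,150:420,::-1],None,fx=2.2,fy=2.2,interpolation=cv2.INTER_CUBIC))
```

```text
(no output)
```

View pics/top0.png

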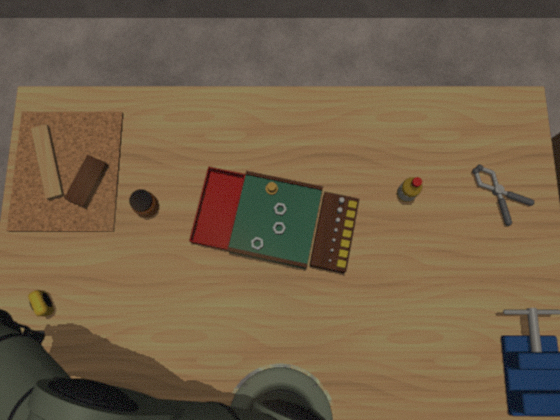

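View pics/scene0.png

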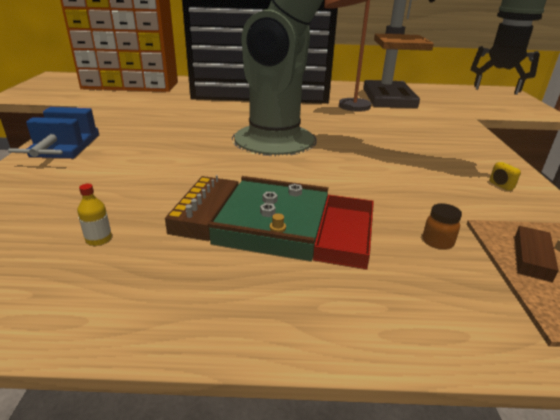

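The top view shows the tray on the left (+y) and the rack on the right. The nuts are at about (280,209), (279,228) and (257,243), and the bushing is at (272,187). Next I'll refine their positions.

```bash
cat >> h.py <<'E'
C=arm.get_calibration('top'); RC=R.from_rotvec(C['orientation']).as_matrix()
def px2w(u,v,z):
    r=RC@np.linalg.inv(C['K'])@[u,v,1]; return C['position']+r*(z-C['position'][2])/r[2]
E
python3 - <<'E'
from h import *
p,d=arm.snapshot('top')
hsv=cv2.cvtColor(p,cv2.COLOR_RGB2HSV)
g=cv2.inRange(hsv,(60,60,20),(95,255,255)); g[:, :200]=0
g=cv2.morphologyEx(g,cv2.MORPH_CLOSE,np.ones((9,9)))
k=max(cv2.findContours(g,0,2)[0],key=cv2.contourArea)
rect=cv2.minAreaRect(k);print(rect)
bx=cv2.boxPoints(rect);W=np.array([px2w(u,v,.045) for u,v in bx]);print(W.round(4));
c=W.mean(0);print('centre',c)
E_=[W[(i+1)%4]-W[i] for i in range(4)];print([(round(float(np.linalg.norm(e)),4),round(float(np.degrees(np.arctan2(e[1],e[0]))),1)) for e in E_])
m=cv2.inRange(hsv,(0,0,95),(179,70,255)); 
roi=np.zeros_like(m);cv2.fillConvexPoly(roi,bx.astype(int),255);m&=roi
m=cv2.morphologyEx(m,cv2.MORPH_CLOSE,np.ones((5,5)))
a=np.radians(-12);ex=np.array([np.cos(a),np.sin(a)]);ey=np.array([-ex[1],ex[0]]);c0=np.array([.528,.012])
def sh(n,w): print(n,w.round(4),'board',((w[:2]-c0)@ex).round(4),((w[:2]-c0)@ey).round(4))
for q in cv2.findContours(m,0,2)[0]:
    (u,v),r=cv2.minEnclosingCircle(q)
    if r>3: sh(f'{u:.0f},{v:.0f},{r:.1f}',px2w(u,v,.061))
for cam in['top','scene']:
  if cam=='scene':arm.snapshot(cam)
  for t in['nut1_center','nut2_center','nut3_center','bushing']:
    for r in arm.landmark_of(cam,t)[:3]: sh(cam+t+' %.2f'%r['score'],np.array(r['point']))
E
```

```text
((275.7940979003906, 218.1764678955078), (78.85423278808594, 74.40715026855469), 12.52880859375)
[[ 0.4522  0.1389  0.045 ]
 [ 0.658   0.0983  0.045 ]
 [ 0.6086 -0.1172  0.045 ]
 [ 0.4062 -0.0698  0.045 ]]
centre [0.53126225 0.01255544 0.045     ]
[(0.2098, -11.1), (0.2211, -102.9), (0.2079, 166.8), (0.2137, 77.6)]
257,242,6.7 [0.4595 0.0636 0.061 ] board -0.0778 0.0362
278,227,6.5 [0.5018 0.005  0.061 ] board -0.0242 -0.0123
280,208,6.6 [0.5546 0.0023 0.061 ] board 0.028 -0.0039
topnut1_center 0.66 [0.458  0.0585 0.0559] board -0.0781 0.0309
topnut2_center 0.67 [0.556  0.0026 0.0516] board 0.0293 -0.0034
topnut2_center 0.48 [0.5016 0.0055 0.0523] board -0.0245 -0.0118
topnut3_center 0.72 [0.4573 0.0581 0.056 ] board -0.0787 0.0304
topnut3_center 0.41 [0.5547 0.0029 0.0532] board 0.028 -0.0033
topbushing 0.63 [0.6124 0.0285 0.0504] board 0.0791 0.0337
scenenut2_center 0.65 [0.5028 0.0022 0.0513] board -0.0226 -0.0148
scenenut3_center 0.67 [5.525e-01 1.000e-04 4.350e-02] board 0.0264 -0.0065
scenenut3_center 0.58 [5.538e-01 2.000e-04 5.220e-02] board 0.0277 -0.0062
scenebushing 0.69 [0.6123 0.0228 0.0436] board 0.0802 0.0281
```

View pics/topcrop.png

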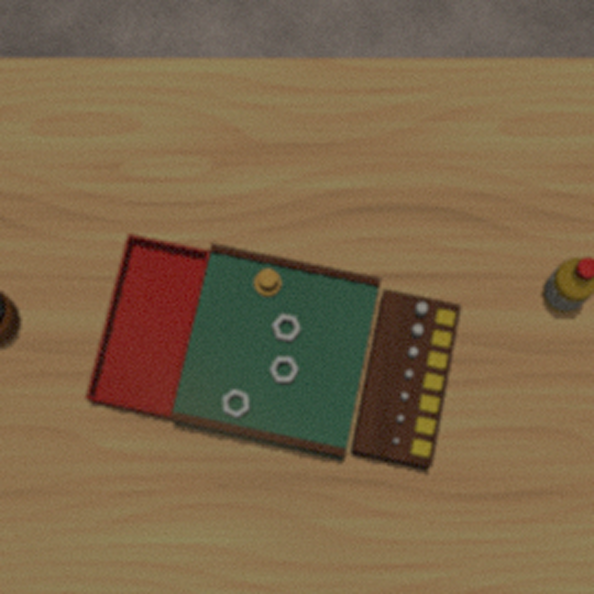

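Yaw is about -12.3°. In the board frame the nuts lie at x = -79, -25 and +27 mm, and the bushing at +80 mm. I'll move in now with the fingers nearly shut.

```bash
python3 -m jog '{"linear":[[-30,-30,0],[-60,-60,0],[-90,-90,0],[-120,-120,0],[-150,-150,10],[-180,-180,20],[-204,-210,30],[-204,-217,30],[-204,-217,30],[-204,-217,30]],"delta_rot":[[0,0,0.07],[0,0,0.15],[0,0,0.25],[0,0,0.35],[0,0,0.45],[0,0,0.55],[0,0,0.65],[0,0,0.69],[0,0,0.69],[0,0,0.69]],"fingers":[0.12,0.12,0.12,0.12,0.12,0.12,0.12,0.12,0.12,0.12]}'
cat >> h.py <<'E'
def togo(x,y,z,ang=-12.3):
    s=st(); M=R.from_rotvec(s['orientation']).as_matrix()
    print('togo mm',(M.T@(np.array([x,y,z])-s['tcp_pos'])*1000).round(1),'rotz',round(float((np.arctan2(M[1,1],M[0,1])-np.radians(ang))),4))
E
python3 -c "
from h import *
togo(.4504,.0204,.13)"
```

```text
time_s: 2.28
tcp_pos: [0.3448, 0.2987, 0.2015]
orientation: [-1.619, -2.692, -0.001]
wrist_force: [0.1, 1.1, -0.0]
grip_width: 0.0101
grip_force: 0.0
2.28 [0.3448 0.2987 0.2015] [-1.619e+00 -2.692e+00 -1.000e-03] [ 0.1  1.1 -0. ] 0.010099241646490295
[[-0.469  0.883  0.   ]
 [ 0.883  0.469  0.   ]
 [ 0.     0.    -1.   ]]
togo mm [-295.4  -37.1   71.4] rotz 0.7024
```

```bash
python3 -m jog '{"linear":[[-35,-5,10],[-70,-9,20],[-105,-13,30],[-140,-17,40],[-175,-22,50],[-210,-27,60],[-245,-31,71],[-275,-35,71],[-295,-37,71],[-295,-37,71]],"delta_rot":[[0,0,0.08],[0,0,0.16],[0,0,0.25],[0,0,0.35],[0,0,0.45],[0,0,0.55],[0,0,0.64],[0,0,0.7],[0,0,0.7],[0,0,0.7]],"fingers":[0.12,0.12,0.12,0.12,0.12,0.12,0.12,0.12,0.12,0.12]}'
python3 -c "
from h import *
togo(.4504,.0204,.051)
save('top','top1.png');save('wrist','w1.png')"
```

```text
time_s: 3.12
tcp_pos: [0.4521, 0.0182, 0.1303]
orientation: [2.445, 1.97, 0.0]
wrist_force: [-0.7, -1.2, -0.6]
grip_width: 0.0102
grip_force: 0.0
3.12 [0.4521 0.0182 0.1303] [2.445 1.97  0.   ] [-0.7 -1.2 -0.6] 0.010190018761394415
[[ 0.213  0.977  0.001]
 [ 0.977 -0.213 -0.001]
 [-0.001  0.001 -1.   ]]
togo mm [ 1.8 -2.2 79.3] rotz 0.0005
```

View pics/w1.png

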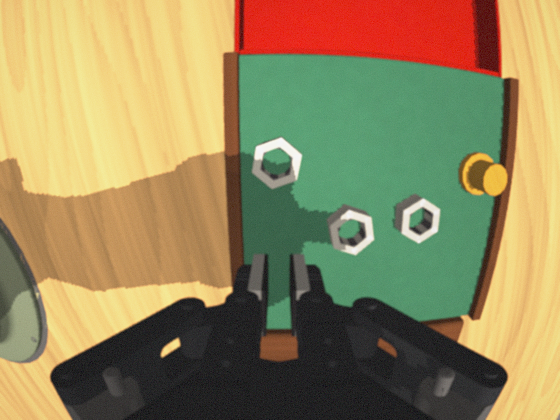

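The wrist view shows the fingers at (280,275), directly behind the first nut at (278,162). Tool x points straight along the board toward the tray. I'll descend and sweep.

```bash
python3 -m jog '{"linear":[[0,-2,20],[0,-2,40],[0,-2,60],[0,-2,72],[0,-2,79],[0,-2,79]],"delta_rot":[[0,0,0],[0,0,0],[0,0,0],[0,0,0],[0,0,0],[0,0,0]],"fingers":[0.12,0.12,0.12,0.12,0.12,0.12]}' && python3 -m jog '{"linear":[[6,0,0],[12,0,0],[18,0,0],[24,0,0],[31,0,0],[38,0,0],[45,0,0],[52,0,0],[59,0,0],[66,0,0]],"delta_rot":[[0,0,0],[0,0,0],[0,0,0],[0,0,0],[0,0,0],[0,0,0],[0,0,0],[0,0,0],[0,0,0],[0,0,0]],"fingers":[0.12,0.12,0.12,0.12,0.12,0.12,0.12,0.12,0.12,0.12]}'
python3 -c "
from h import *
st()
save('wrist','w2.png')"
```

```text
time_s: 3.72
tcp_pos: [0.4478, 0.0225, 0.0503]
orientation: [-2.441, -1.976, 0.002]
wrist_force: [0.1, -0.2, 0.4]
grip_width: 0.0102
grip_force: 0.0
time_s: 4.55
tcp_pos: [0.4623, 0.0866, 0.0513]
orientation: [-2.444, -1.974, 0.0]
wrist_force: [-0.4, -0.1, -0.0]
grip_width: 0.0103
grip_force: 0.3
4.55 [0.4623 0.0866 0.0513] [-2.444 -1.974  0.   ] [-0.4 -0.1 -0. ] 0.010342796073494313
[[ 0.21   0.978 -0.   ]
 [ 0.978 -0.21  -0.   ]
 [-0.    -0.    -1.   ]]
```

View pics/w2.png

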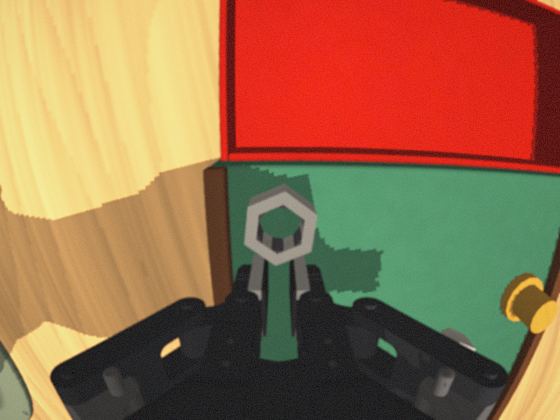

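The nut sits centred ahead of the tips at (280,225), clear of the batten. I'll push it off the end, then rise.

```bash
python3 -m jog '{"linear":[[7,0,0],[14,0,0],[21,0,0],[28,0,0],[35,0,0],[42,0,0],[49,0,0],[56,0,0],[62,0,0],[62,0,0]],"delta_rot":[[0,0,0],[0,0,0],[0,0,0],[0,0,0],[0,0,0],[0,0,0],[0,0,0],[0,0,0],[0,0,0],[0,0,0]],"fingers":[0.12,0.12,0.12,0.12,0.12,0.12,0.12,0.12,0.12,0.12]}' && python3 -m jog '{"linear":[[0,0,-15],[0,0,-35],[0,0,-55],[0,0,-70],[0,0,-80],[0,0,-80]],"delta_rot":[[0,0,0],[0,0,0],[0,0,0],[0,0,0],[0,0,0],[0,0,0]],"fingers":[0.12,0.12,0.12,0.12,0.12,0.12]}'
python3 -c "
from h import *
togo(.4934,-.036,.13)
save('wrist','w3.png')"
```

```text
time_s: 5.43
tcp_pos: [0.4755, 0.1479, 0.0512]
orientation: [-2.443, -1.975, -0.001]
wrist_force: [-0.2, 0.6, -0.6]
grip_width: 0.0106
grip_force: 0.0
time_s: 5.93
tcp_pos: [0.476, 0.1466, 0.1329]
orientation: [2.444, 1.973, 0.004]
wrist_force: [0.4, -0.2, -0.5]
grip_width: 0.0104
grip_force: 0.0
5.93 [0.476  0.1466 0.1329] [2.444 1.973 0.004] [ 0.4 -0.2 -0.5] 0.010377874409267303
[[ 0.211  0.978  0.002]
 [ 0.978 -0.211  0.001]
 [ 0.002  0.002 -1.   ]]
togo mm [-174.8   55.5    2.7] rotz 0.0024
```

View pics/w3.png

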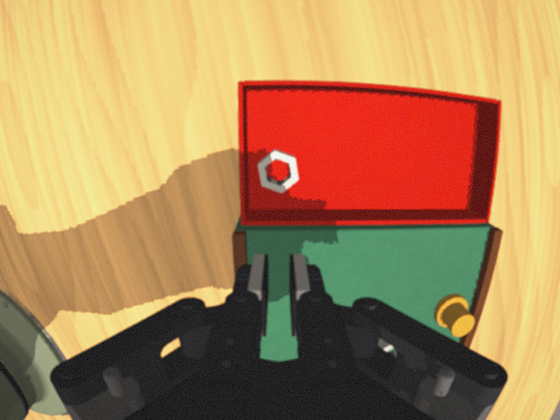

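Nut 1 lies in the tray at (278,171). Next I'll move behind nut 2.

```bash
python3 -m jog '{"linear":[[-25,8,2],[-55,18,2],[-85,28,2],[-115,38,2],[-145,48,2],[-165,54,2],[-175,56,2],[-175,56,2]],"delta_rot":[[0,0,0],[0,0,0],[0,0,0],[0,0,0],[0,0,0],[0,0,0],[0,0,0],[0,0,0]],"fingers":[0.12,0.12,0.12,0.12,0.12,0.12,0.12,0.12]}'
python3 -c "
from h import *
togo(.4934,-.036,.051)
save('wrist','w4.png')"
```

```text
time_s: 6.65
tcp_pos: [0.4926, -0.0387, 0.1286]
orientation: [-2.447, -1.97, 0.002]
wrist_force: [-0.0, 1.0, -0.0]
grip_width: 0.01
grip_force: 0.0
6.65 [ 0.4926 -0.0387  0.1286] [-2.447e+00 -1.970e+00  2.000e-03] [-0.  1. -0.] 0.010039235821762992
[[ 0.214  0.977 -0.001]
 [ 0.977 -0.214 -0.001]
 [-0.001 -0.001 -1.   ]]
togo mm [ 2.8  0.3 77.6] rotz -0.0007
```

View pics/w4.png

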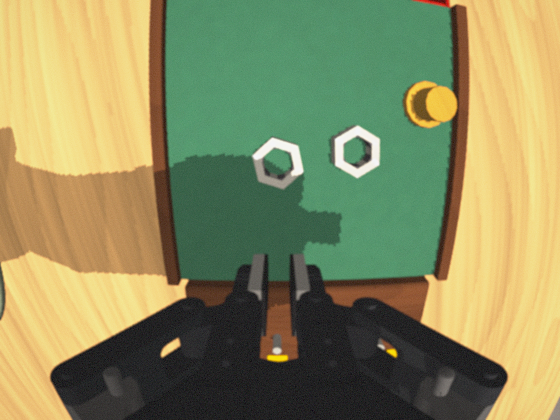

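Nut 2 at (278,163) is aligned with the fingertips, so I'll sweep it.

```bash
python3 -m jog '{"linear":[[0,0,20],[0,0,40],[0,0,60],[0,0,72],[0,0,78],[0,0,78]],"delta_rot":[[0,0,0],[0,0,0],[0,0,0],[0,0,0],[0,0,0],[0,0,0]],"fingers":[0.12,0.12,0.12,0.12,0.12,0.12]}' && python3 -m jog '{"linear":[[6,0,0],[12,0,0],[18,0,0],[25,0,0],[33,0,0],[41,0,0],[49,0,0],[57,0,0],[65,0,0],[73,0,0]],"delta_rot":[[0,0,0],[0,0,0],[0,0,0],[0,0,0],[0,0,0],[0,0,0],[0,0,0],[0,0,0],[0,0,0],[0,0,0]],"fingers":[0.12,0.12,0.12,0.12,0.12,0.12,0.12,0.12,0.12,0.12]}' && python3 -m jog '{"linear":[[8,0,0],[16,0,0],[24,0,0],[32,0,0],[40,0,0],[48,0,0],[56,0,0],[63,0,0],[70,0,0],[77,0,0]],"delta_rot":[[0,0,0],[0,0,0],[0,0,0],[0,0,0],[0,0,0],[0,0,0],[0,0,0],[0,0,0],[0,0,0],[0,0,0]],"fingers":[0.12,0.12,0.12,0.12,0.12,0.12,0.12,0.12,0.12,0.12]}' && python3 -m jog '{"linear":[[7,0,0],[14,0,0],[20,0,0],[26,0,0],[26,0,0],[26,0,-15],[26,0,-35],[26,0,-60],[26,0,-80],[26,0,-80]],"delta_rot":[[0,0,0],[0,0,0],[0,0,0],[0,0,0],[0,0,0],[0,0,0],[0,0,0],[0,0,0],[0,0,0],[0,0,0]],"fingers":[0.12,0.12,0.12,0.12,0.12,0.12,0.12,0.12,0.12,0.12]}'
python3 -c "
from h import *
togo(.546,-.0376,.13)
save('wrist','w5.png')"
```

```text
time_s: 7.2
tcp_pos: [0.4924, -0.0352, 0.0501]
orientation: [-2.441, -1.975, 0.003]
wrist_force: [-0.2, 0.0, -0.5]
grip_width: 0.0099
grip_force: 0.0
time_s: 8.03
tcp_pos: [0.5087, 0.0358, 0.0513]
orientation: [-2.444, -1.974, 0.0]
wrist_force: [-1.1, -0.8, -0.3]
grip_width: 0.0104
grip_force: 0.4
time_s: 8.87
tcp_pos: [0.5249, 0.1109, 0.0513]
orientation: [2.444, 1.974, -0.0]
wrist_force: [0.2, -0.2, 0.3]
grip_width: 0.0102
grip_force: 0.0
time_s: 9.7
tcp_pos: [0.5317, 0.1356, 0.1346]
orientation: [2.444, 1.972, 0.007]
wrist_force: [0.7, -0.1, 0.7]
grip_width: 0.0102
grip_force: 0.0
9.7 [0.5317 0.1356 0.1346] [2.444 1.972 0.007] [ 0.7 -0.1  0.7] 0.010237460007211577
[[ 0.211  0.977  0.004]
 [ 0.977 -0.211  0.002]
 [ 0.002  0.004 -1.   ]]
togo mm [-166.3   50.5    4.4] rotz 0.0019
```

View pics/w5.png

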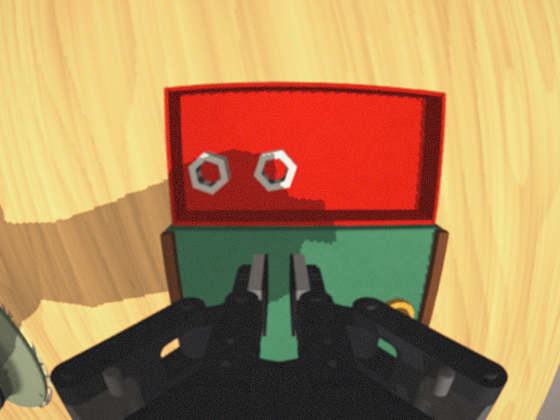

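Both nuts are in the tray at (209,173) and (275,171). Now the third.

```bash
python3 -m jog '{"linear":[[-25,8,4],[-55,18,4],[-85,28,4],[-115,36,4],[-140,45,4],[-158,50,4],[-166,51,4],[-166,51,4],[-166,51,4]],"delta_rot":[[0,0,0],[0,0,0],[0,0,0],[0,0,0],[0,0,0],[0,0,0],[0,0,0],[0,0,0],[0,0,0]],"fingers":[0.12,0.12,0.12,0.12,0.12,0.12,0.12,0.12,0.12]}'
python3 -c "
from h import *
togo(.546,-.0376,.051)
save('wrist','w6.png')"
```

```text
time_s: 10.5
tcp_pos: [0.5448, -0.0368, 0.1268]
orientation: [-2.444, -1.973, 0.001]
wrist_force: [-1.0, 0.4, -0.8]
grip_width: 0.0103
grip_force: 0.0
10.5 [ 0.5448 -0.0368  0.1268] [-2.444e+00 -1.973e+00  1.000e-03] [-1.   0.4 -0.8] 0.0102776951348325
[[ 0.211  0.978 -0.001]
 [ 0.978 -0.211  0.   ]
 [ 0.    -0.001 -1.   ]]
togo mm [-0.6  1.4 75.8] rotz 0.0024
```

View pics/w6.png

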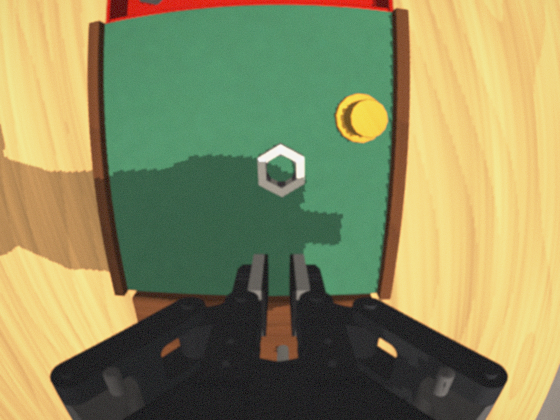

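The nut at (282,170) is aligned. Before passing the bushing, I'll check how low the gripper's linkages hang at its lateral offset.

Run:
```python
from h import *
s=arm.read_state();c=arm.get_calibration('wrist');p,d=arm.snapshot('wrist')
K=c['K'];v,u=np.mgrid[:420,:560]
x=(u-K[0,2])/K[0,0];y=(v-K[1,2])/K[1,1];th=np.hypot(x,y)+1e-9
ray=np.stack([x/th*np.tan(th),y/th*np.tan(th),np.ones_like(x)],-1)
P=(ray*d[...,None])@R.from_rotvec(c['orientation']).as_matrix().T+c['position']
T=(P-s['tcp_pos'])@R.from_rotvec(s['orientation']).as_matrix()*1000
ok=(d>0)&(p.max(2)<70)&(T[...,2]<10)
for a in range(0,70,5):
    m=ok&(abs(T[...,1])>=a)&(abs(T[...,1])<a+5)
    if m.any(): print(a,'lowest tool z',np.percentile(T[m][:,2],[99,95]).round(1),m.sum())
```

```text
0 lowest tool z [-10.9 -26.4] 2726
5 lowest tool z [-12.1 -36.2] 5720
10 lowest tool z [-12.6 -29.4] 5355
15 lowest tool z [-11.8 -22.4] 4396
20 lowest tool z [-42.3 -44.7] 1814
25 lowest tool z [-45.6 -49.5] 3167
30 lowest tool z [-46.6 -51.2] 3110
35 lowest tool z [-50.9 -54.4] 4397
40 lowest tool z [-57.  -61.2] 4857
45 lowest tool z [-64.7 -68.9] 3012
50 lowest tool z [-72.2 -76.1] 2941
55 lowest tool z [-78.2 -81.4] 1422
60 lowest tool z [-84.6 -85.6] 235
```

The linkages are more than 50 mm above the tips at 35 mm or more to the side, so they clear the 24 mm the bushing stands above tip height. I'll sweep nut 3.

```bash
python3 -m jog '{"linear":[[0,1,20],[0,1,40],[0,1,58],[0,1,70],[0,1,76],[0,1,76]],"delta_rot":[[0,0,0],[0,0,0],[0,0,0],[0,0,0],[0,0,0],[0,0,0]],"fingers":[0.12,0.12,0.12,0.12,0.12,0.12]}' && python3 -m jog '{"linear":[[6,0,0],[12,0,0],[18,0,0],[25,0,0],[33,0,0],[41,0,0],[49,0,0],[57,0,0],[65,0,0],[73,0,0]],"delta_rot":[[0,0,0],[0,0,0],[0,0,0],[0,0,0],[0,0,0],[0,0,0],[0,0,0],[0,0,0],[0,0,0],[0,0,0]],"fingers":[0.12,0.12,0.12,0.12,0.12,0.12,0.12,0.12,0.12,0.12]}' && python3 -m jog '{"linear":[[8,0,0],[16,0,0],[24,0,0],[32,0,0],[40,0,0],[48,0,0],[56,0,0],[63,0,0],[70,0,0],[77,0,0]],"delta_rot":[[0,0,0],[0,0,0],[0,0,0],[0,0,0],[0,0,0],[0,0,0],[0,0,0],[0,0,0],[0,0,0],[0,0,0]],"fingers":[0.12,0.12,0.12,0.12,0.12,0.12,0.12,0.12,0.12,0.12]}' && python3 -m jog '{"linear":[[7,0,0],[13,0,0],[13,0,0],[13,0,-10],[13,0,-30],[13,0,-55],[13,0,-80],[13,0,-100],[13,0,-110],[13,0,-110]],"delta_rot":[[0,0,0],[0,0,0],[0,0,0],[0,0,0],[0,0,0],[0,0,0],[0,0,0],[0,0,0],[0,0,0],[0,0,0]],"fingers":[0.12,0.12,0.12,0.12,0.12,0.12,0.12,0.12,0.12,0.12]}' && python3 -m jog '{"linear":[[-15,0,0],[-35,0,-10],[-60,0,-20],[-90,0,-20],[-115,0,-20],[-130,0,-20],[-130,0,-20],[-130,0,-20]],"delta_rot":[[0,0,0],[0,0,0],[0,0,0],[0,0,0],[0,0,0],[0,0,0],[0,0,0],[0,0,0]],"fingers":[0.12,0.12,0.12,0.12,0.12,0.12,0.12,0.12]}'
python3 -c "
from h import *
st()
save('wrist','w7.png');arm.snapshot('scene')
for t in ['bushing','oil','jar']: print(t,arm.landmark_of('scene',t)[:1])"
```

```text
time_s: 11.1
tcp_pos: [0.5456, -0.037, 0.0504]
orientation: [-2.442, -1.974, 0.002]
wrist_force: [0.6, 0.9, 0.1]
grip_width: 0.0103
grip_force: 0.0
time_s: 11.93
tcp_pos: [0.5616, 0.0347, 0.0513]
orientation: [-2.444, -1.974, 0.0]
wrist_force: [0.0, -0.2, -0.5]
grip_width: 0.0101
grip_force: 0.4
time_s: 12.77
tcp_pos: [0.5778, 0.1098, 0.0513]
orientation: [-2.444, -1.974, 0.0]
wrist_force: [0.5, -0.2, -0.2]
grip_width: 0.01
grip_force: 0.0
time_s: 13.6
tcp_pos: [0.5813, 0.1215, 0.1638]
orientation: [2.444, 1.972, 0.005]
wrist_force: [0.2, -0.1, -0.3]
grip_width: 0.01
grip_force: 0.0
time_s: 14.27
tcp_pos: [0.5523, -0.0074, 0.1813]
orientation: [-2.447, -1.97, 0.001]
wrist_force: [-0.2, 1.3, 1.0]
grip_width: 0.0103
grip_force: 0.0
14.27 [ 0.5523 -0.0074  0.1813] [-2.447e+00 -1.970e+00  1.000e-03] [-0.2  1.3  1. ] 0.010342151891631119
[[ 0.213  0.977 -0.001]
 [ 0.977 -0.213 -0.   ]
 [-0.    -0.001 -1.   ]]
bushing [{'point': [0.614, 0.0234, 0.0446], 'score': 0.75}]
oil [{'point': [0.6156, -0.3611, -0.0016], 'score': 0.56}]
jar [{'point': [0.5742, 0.3799, 0.0002], 'score': 0.75}]
```

View pics/w7.png

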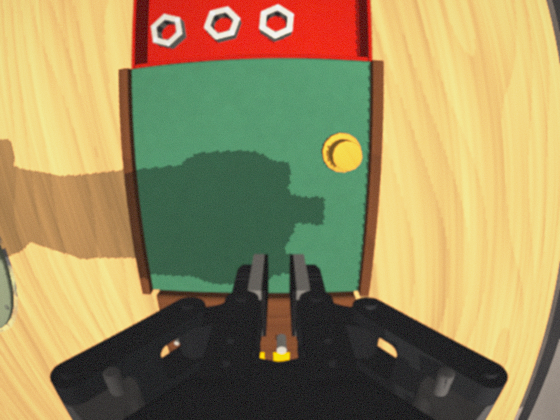

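All three nuts lie flat in the tray at (168,31), (222,24) and (276,22). The bushing still stands at (343,152), and the bottle and jar haven't moved.

```bash
python3 -c "
from bench import arm
print(arm.hand_in())"
```

```text
the job is handed in; nothing more can be done
None
```

I swept all three nuts off the board into the red tray, left the bushing, oil bottle and jar where they were, and handed the job in at about 14 s.

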